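Select the green sampling port and start the pump

TASK

Push the upright red tab of the sampling selector round gently with your fingertips, without gripping it, until it points squarely at the port marked with the green disc. Then press the blue button on the sampling pump right down, let it come up again, and leave the selector where you set it. Do not disturb the bottles, vials, syringe and clamp that stand around.

Things in the scene. Friction and masses are not known exactly. Their poses are not given: they have to be found in the camera images.
- dial: the selector's fixed base, an aluminium disc of 200 mm diameter and 30 mm height, fixed to the bench, with short hose barbs out of its rim below its top face. Origin: centre of its underside; z up. Six coloured marker discs lie on its top in a ring of 87 mm radius, at -1.9, -1.3, -0.7, 0.7, 1.3 and 1.9 rad counter-clockwise (seen from above) from the base's own -x direction; which colour lies where differs from run to run
- selector (a joint): angle of the selector's rotor on the base: 0 when the tab points along the base's own -x direction, positive counter-clockwise seen from above, stops at -2.2 and 2.2 rad; starts between -0.3 and 0.3. Stiff by friction (about 2 N at the tab), no spring and no detents: it stays where it is left. The rotor is a black hub of 88 mm diameter, top 44 mm above the bench, with one red tab
- selector_tab (a point): centre of the top of the red tab, 84 mm above the bench and 57 mm from the rotor's axis. The tab is an upright plate 18 mm long radially (48 to 66 mm from the axis) and 8 mm thick, free-standing from 42 mm up to 84 mm above the bench; a red pointer 12 mm wide or less at its foot reaches out to 76 mm from the axis, top at most 42 mm above the bench. Site axes: x points from the tab to the rotor's axis, y sideways across the tab's thickness, z up
- selector_axis (a point): point on the rotor's vertical axis at the top of the hub, 44 mm above the bench
- selector_aim (a point): point on the pointer's line, 87 mm from the axis, over the ring of marker discs: it lies over the centre of the disc that the tab points at
- mark_green: the green marker disc, 25 mm in diameter and 3 mm thick, fixed on top of the base. Origin: centre of its underside, 30 mm above the bench. The other five discs are yellow, white, orange, black and grey
- pump: the sampling pump, a white box 120 x 130 x 60 mm fixed to the bench, with a grey round pump head on its +x face; the button stands at the centre of its top. Origin: centre of its underside
- sample_top (a point): centre of the top of the blue push button (32 mm in diameter, in a black housing) on top of the pump, 82 mm above the bench when up (22 mm above the box); it is pressed straight down
- sample (a joint): travel of the button, 0 when up, 0.006 m fully down, where its spring pushes back with 5 N
- spray: white spray bottle, 72 mm in diameter, 201 mm tall, loose. Origin: centre of its underside
- reagent: amber jar with a blue cap, 60 mm in diameter, 110 mm tall, loose. Origin: centre of its underside
- vial_a: clear sample vial with a black cap, 26 mm in diameter, 50 mm tall, loose. Origin: centre of its underside
- vial_b: amber sample vial with a white cap, 26 mm in diameter, 50 mm tall, loose. Origin: centre of its underside
- syringe: clear syringe lying flat, about 140 mm long, 20 mm high, loose. Origin: under its barrel, x along it
- clamp: steel clamp with red finger rings lying flat, about 155 mm long, 8 mm high, loose. Origin: under its middle, x along it
Things that resemble listed ones, but are neither listed nor needed, are in the scene too. Of the things shaped like the pump, the white one is meant.

How it is judged:
On the way, in this order (a step that is already met when the one before it is completed fails the run):
1. the tab points at the green disc (within 10 mm at the ring of discs) and rests there (horizontal distance between selector_aim and mark_green below 0.01 m and velocity of joint selector between -0.05 and 0.05 rad/s), for 0.3 s.
2. the blue button is pressed down (at least 4.5 mm) with the selector still at green (horizontal distance between selector_aim and mark_green below 0.01 m and value of joint sample above 0.0045 m), for 0.05 s.
At the end, for the whole second after the job is handed in: the selector's aim point is within 10 mm (horizontally) of the green disc's centre and at rest, the button is up again (less than 2 mm down), and no bystander is more than 20 mm from where it started (all of step 1 and value of joint sample below 0.002 m and distance of each of spray, reagent, vial_a, vial_b, syringe, clamp from where it was at the start of the episode below 0.02 m); the robot touches nothing.
It fails at once if the button is pressed (more than 3 mm) while the selector is not at green (horizontal distance between selector_aim and mark_green above 0.01 m and value of joint sample above 0.003 m).
It fails at once if the tab is pushed roughly (more than 30 N between the fingers and the selector) (contact force between the fingers and selector above 30 N).
It fails at once if the tab is taken between the fingers instead of pushed (the grasp point comes into the tab or within 10 mm above its top) (y of the grasp point in the frame of selector_tab between -0.006 and 0.006 m and x of the grasp point in the frame of selector_tab between -0.015 and 0.015 m and z of the grasp point in the frame of selector_tab below 0.01 m).
It fails at once if a bottle, vial, syringe or clamp is moved (more than 20 mm) or lifted (distance of any of spray, reagent, vial_a, vial_b, syringe, clamp from where it was at the start of the episode above 0.02 m).
It also fails if it takes over 51 s, if anything falls off the work surface, if the arm or the gripper's body presses on something with over 40 N, if the wrist force passes 120 N, or if a joint passes its speed limit or range.

ROBOT

A 6-joint arm with a two-finger parallel gripper is mounted at the origin on the work surface. World frame = base frame: x ahead of the robot, y to its left, z up, the work surface at z = 0. Lengths are in m, angles in rad, forces in N, time in s.
With the tool pointing down it reaches from about 0.325 to 0.775 m from the base axis. Payload 5.5 kg.
Tool frame: the origin (TCP) lies at the very end of the fingers, on their centre line; the grasp point (between the pads) lies ctrl.pinch_z behind it (ctrl.pinch_z is the distance from the TCP to the grasp point, in m); y points along the fingers, z is the direction in which the jaws open and shut, and the axes are right-handed (so a half turn about y gives the same grasp; the last joint's range is limited). The gripper opens to 85 mm and grips with 20 to 120 N. Pads are 22 mm wide; open, the fingers measure 114 mm over their backs; the gripper's body (76 mm by 85 mm) begins 54 mm behind the grasp point. The pads swing forward as they close: fully open they stand 13 mm farther back than shut.
Start: joints at [1.147, 0.091, 1.231, -0, 1.82, -0.057], TCP at [0.215, 0.56, 0.231] pointing down, gripper open.
Joint ranges: [-2.87, 2.87], [-0.86, 2.18], [0.17, 2.46], [-1.51, 4.65], [0.06, 2.69], [-2.65, 2.65]. Speed limits (rad/s): [2.57, 2.57, 3.01, 3.14, 3.14, 3.14].

INTERFACE

Orientations are given as a unit quaternion [x, y, z, w].
In Python, from rig import ctrl gives the robot as it stands.
- The arm moves only by the tool drive_tool, never from a script. Its argument "targets" is a list of rows, each a list of 3 entries, a list of its own where there are three numbers: the shift along the tool's x, y, z in mm, then the turn about the tool's y in rad, then the closure, from -1 (fully open) to 1 (shut). A call has 1 to 10 rows; each row shifts and turns the commanded pose from where the row before left it, along the tool's axes as they then stand; what a row does not reach is not made up. A row lasts 1/10 s, in which the tool goes at most 50 mm and 8.59 degrees, less where a joint would pass 70% of its speed; a pose out of reach is approached as far as the arm can. A call with a gripper value outside its range is refused whole. The fingers move at their own pace and stop on an object; "force" is the grip in N (left out, the last holds). Time passes only in rows, so rows that do not move let the fingers close. It gives the time, the measured TCP pose, the force and the opening at its end, in the units of the state.
- ctrl.state(): the state, without advancing time (a new reading comes with each control period).
- ctrl.read_camera(name): name is "scene" or "top" or "wrist"; returns a dict with "img" (420x560x3 uint8, red, green, blue), "intrinsics" (3x3 intrinsics, pixels), "T" (4x4, takes a point from camera to world coordinates); the wrist camera has in their place "mount" (4x4, takes a point from camera to tool coordinates, whose origin is the TCP and whose axes are the tool frame's). Camera axes: x right, y down, z forward; pixel columns grow to the right and rows downward; lengths in m; the calibration is good to about 2 mm. A picture is of the moment at which its call begins: read the wrist's pose just before it. There is no depth.
- ctrl.finish_job(): hands the job in, once; it reports no verdict.
Trained networks look in a picture, given as the dict that the camera call returned (one of the last four; its "shot" number tells which), for a name from the list of things; names that differ only in an ending like _2 or _b are one class to them, and where a whole thing is asked for, a point or a joint stands for the part that bears it (a point fixed in the world has none). Each returns a list of dicts, best first, with "confidence" (0 to 1); they miss things now and then, are a little off and sometimes report something else, mostly with a low value. They report only what shows in the picture. A call takes as long as a camera call. They do not tell look-alikes from the thing itself.
- ctrl.search_frame(picture, target): "uv" ([column, row] in pixels, amid what is visible of it).
The state is a dict: "time": time; "joint_positions": joint angles; "joint_velocities": joint speeds; "effort": joint torques, N m; "tcp_pos": TCP position; "tcp_rot": TCP orientation; "wrist_force": force on the tool from outside, world axes, zero at the start; "torque": the same for the moment, N m; "gripper_width": opening from 0.0 (shut) to 1.0 (fully open).
Only numpy, scipy, OpenCV 4.12 (cv2) and the standard library are available. Lean on these libraries where they do the work, as an engineer would, in place of code of your own. Each camera call takes 0.05 s, during which the arm holds its last target. There are 200 camera calls.

## Working session

There is one attempt and no reset: what is moved stays moved. The work goes in short steps, Python scripts to look and compute and a tool call to move; the robot and the scene stay as the last step left them, time stands still between calls to the robot, and variables do not carry over. Pictures are saved under pics/ and viewed, about 8 in all and at most 12, crops included, and the job is handed in when it is done.

Besides the shell and the picture viewer there is one more tool, called after "Call:" in YAML: its name, and indented under it one key for each argument. drive_tool: Moves the arm, as the interface text tells. Its arguments: {"type":"object","properties":{"targets":{"type":"array"},"force":{"type":"number"}},"required":["targets"]}

```bash
mkdir -p pics; ls
cat > h.py <<'E'
import numpy as np, cv2
from rig import ctrl
def save(p,n): cv2.imwrite('pics/'+n+'.png',p['img'][:,:,::-1])
def ray(p,uv,z,T=None):
    T=p['T'] if T is None else T
    T=np.array(T);K=np.array(p['intrinsics'])
    d=T[:3,:3]@np.linalg.inv(K)@[uv[0],uv[1],1]
    o=T[:3,3]; return o+d*(z-o[2])/d[2]
E
python3 - <<'E'
from h import *
s=ctrl.state();print(s,ctrl.pinch_z)
t=ctrl.read_camera('top');sc=ctrl.read_camera('scene')
cv2.imwrite('pics/a.png',np.vstack([t['img'],sc['img']])[:,:,::-1][:, :])
save(t,'top0');save(sc,'sc0')
print(t['T'],t['intrinsics'])
for n,z in [('dial',.03),('selector_tab',.084),('selector_axis',.044),('mark_green',.033),('pump',.06),('sample_top',.082),('spray',.1),('reagent',.11),('vial_a',.05),('syringe',.01),('clamp',.004)]:
    for d in ctrl.search_frame(t,n)[:4]: print(n,np.round(d['uv'],1),round(d['confidence'],2),ray(t,d['uv'],z).round(3))
E
```

```text
pics
{'time': 0.0, 'joint_positions': array([ 1.14729985e+00,  9.18659180e-02,  1.23194562e+00, -1.41927539e-05,
        1.81980365e+00, -5.67271932e-02]), 'joint_velocities': array([ 0.00049728, -0.00060747,  0.0022955 , -0.00040116, -0.0012635 ,
       -0.00132766]), 'effort': array([-3.06873835e-04, -4.58746004e+01, -4.18010080e+01, -2.21380155e-04,
        1.19348976e-02,  2.51964678e-06]), 'tcp_pos': array([0.215058  , 0.55981085, 0.23011292]), 'tcp_rot': array([ 0.69594523, -0.12911341,  0.12878275, -0.69455379]), 'wrist_force': array([-0.86538439, -0.99162031, -0.36027015]), 'torque': array([-0.03065688, -0.03468817,  0.00325969]), 'gripper_width': 0.9993473828910528} 0.0187
[[-0.01887769 -0.99245807  0.1211223   0.2832885 ]
 [-0.99981205  0.01820334 -0.00667165  0.01847938]
 [ 0.0044165  -0.12122548 -0.99261517  1.50119032]
 [ 0.          0.          0.          1.        ]] [[453.5366909    0.         284.62827344]
 [  0.         453.5366909  208.54787307]
 [  0.           0.           1.        ]]
dial [328.1 171.7] 0.74 [ 0.583 -0.137  0.03 ]
selector_tab [326.1 172.4] 0.73 [ 0.57  -0.125  0.084]
selector_axis [328.9 170.4] 0.66 [ 0.584 -0.139  0.044]
mark_green [337.7 196.1] 0.6 [ 0.5   -0.166  0.033]
pump [192.3 300.7] 0.89 [0.175 0.302 0.06 ]
pump [235.  170.6] 0.65 [0.586 0.167 0.06 ]
sample_top [231.8 168.9] 0.55 [0.587 0.175 0.082]
spray [154.1 154.4] 0.94 [0.634 0.417 0.1  ]
reagent [399.9 141.4] 0.78 [ 0.659 -0.358  0.11 ]
reagent [330.7 168.7] 0.34 [ 0.576 -0.137  0.11 ]
vial_a [291.8 129.9] 0.56 [ 0.721 -0.02   0.05 ]
vial_a [280.7 240.2] 0.41 [0.359 0.023 0.05 ]
syringe [233.  171.1] 0.58 [0.595 0.179 0.01 ]
syringe [196.6 244.7] 0.47 [0.351 0.299 0.01 ]
clamp [391.3 222.5] 0.5 [ 0.413 -0.344  0.004]
```

Run:
```python
from h import *
t=cv2.imread('pics/top0.png');s=cv2.imread('pics/sc0.png')
c=cv2.resize(t[90:330,120:440],(800,600),interpolation=cv2.INTER_CUBIC);cv2.imwrite('pics/topc.png',c)
```

```text
(no output)
```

View pics/topc.png

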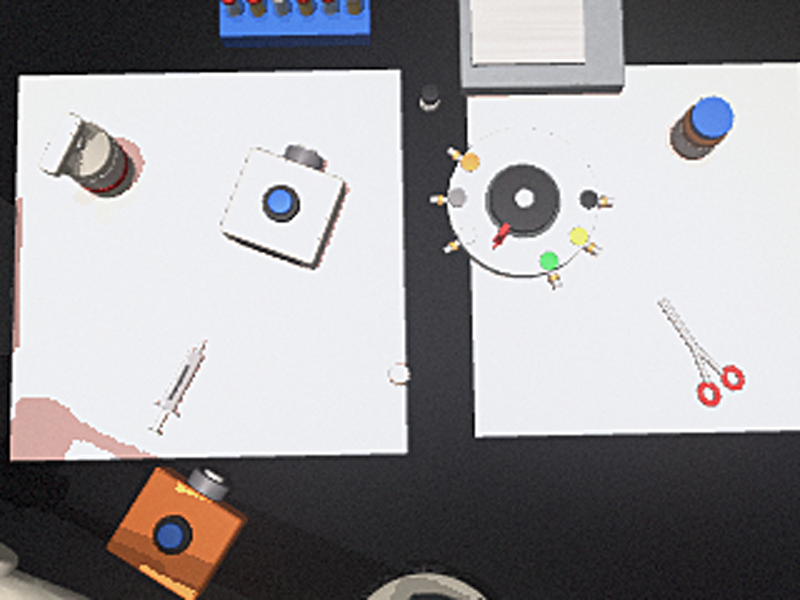

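View pics/sc0.png

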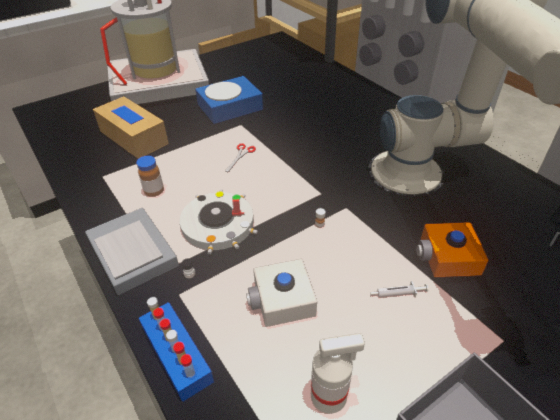

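The top crop (pixels at 2.5x, offset 120,90) shows the dial hub at (524,198), the red tab at (501,236) and the green disc at (548,261). The white pump's blue button is at (281,203). Possible mix-ups are the orange pump with a blue button at (171,535), a yellow box with a blue top at the far end of the scene view, and the yellow disc at (579,236), next to green. I choose the white pump and the green disc.

```bash
cat >> h.py <<'E'
def seg(img,name):
    h=cv2.cvtColor(img,cv2.COLOR_RGB2HSV).astype(int);H,S,V=h[...,0],h[...,1],h[...,2]
    R={'green':(45,80),'yellow':(24,34),'orange':(12,22),'blue':(100,125)}
    if name=='red': m=((H<6)|(H>174))&(S>140)&(V>90)
    else: m=(H>=R[name][0])&(H<=R[name][1])&(S>110)&(V>60)
    n,l,st,c=cv2.connectedComponentsWithStats(m.astype(np.uint8))
    return sorted([(int(st[i,4]),c[i].round(1)) for i in range(1,n) if st[i,4]>8],key=lambda a:-a[0])
E
python3 - <<'E'
from h import *
from scipy.spatial.transform import Rotation as R
print(R.from_quat(ctrl.state()['tcp_rot']).as_matrix().round(2))
t=ctrl.read_camera('top')
for n,z in [('green',.033),('yellow',.033),('orange',.033),('red',.063),('blue',.082)]:
    for a,c in seg(t['img'],n)[:6]: print(n,a,c,ray(t,c,z).round(3))
for n,c,z in [('hub',(524,198),.044),('grey',(457,197),.033),('black',(589,199),.033),('white',(470,236),.033)]:
    print(n,ray(t,(c[0]/2.5+120,c[1]/2.5+90),z).round(3))
w=ctrl.read_camera('wrist');print(np.array(w['mount']).round(3),w['intrinsics'])
E
```

```text
[[ 0.93  0.    0.36]
 [-0.36  0.    0.93]
 [ 0.   -1.    0.  ]]
green 39 [339.1 194. ] [ 0.507 -0.171  0.033]
yellow 36 [351.2 184. ] [ 0.54  -0.212  0.033]
yellow 15 [193.3 285.8] [0.219 0.305 0.033]
orange 4138 [62.6 41.8] [1.049 0.754 0.033]
orange 329 [505.6 140.6] [ 0.677 -0.731  0.033]
orange 250 [522.9 157.2] [ 0.619 -0.784  0.033]
orange 82 [441.4  24.4] [ 1.09  -0.542  0.033]
orange 80 [187.4 322.8] [0.104 0.323 0.033]
orange 65 [288.9  27.1] [ 1.089 -0.018  0.033]
red 45 [403.1 247.1] [ 0.329 -0.364  0.063]
red 43 [412.7 240.9] [ 0.348 -0.395  0.063]
red 31 [240.6  87.5] [0.864 0.147 0.063]
red 31 [250.6  87.3] [0.864 0.114 0.063]
red 30 [210.7  87.8] [0.865 0.245 0.063]
red 29 [220.7  87.6] [0.865 0.212 0.063]
blue 1923 [497.  276.5] [ 0.232 -0.646  0.082]
blue 1119 [238.1  97.3] [0.823 0.153 0.082]
blue 564 [500.  153.2] [ 0.623 -0.685  0.082]
blue 210 [404.5 136.4] [ 0.683 -0.381  0.082]
blue 84 [187.7 303.7] [0.168 0.312 0.082]
blue 78 [231.5 170.2] [0.583 0.176 0.082]
hub [ 0.588 -0.141  0.044]
grey [ 0.593 -0.054  0.033]
black [ 0.588 -0.228  0.033]
white [ 0.541 -0.07   0.033]
[[-0.001  0.944  0.329 -0.085]
 [ 0.001 -0.329  0.944 -0.142]
 [ 1.     0.001 -0.    -0.   ]
 [ 0.     0.     0.     1.   ]] [[339.0749839    0.         274.3993273 ]
 [  0.         339.0749839  213.30172391]
 [  0.           0.           1.        ]]
```

Call:
drive_tool:
  targets:
    - [[20,0,-18],0,1]
    - [[28,0,-27],0,1]
    - [[28,0,-27],0,1]
    - [[28,0,-27],0,1]
    - [[28,0,-27],0,1]
    - [[28,0,-27],0,1]
    - [[28,0,-27],0,1]
    - [[28,0,-27],0,1]
    - [[28,0,-27],0,1]
    - [[28,0,-27],0,1]
  force: 20

```text
time: 1.75
tcp_pos: [0.3759, 0.2175, 0.2316]
tcp_rot: [-0.695, 0.129, -0.129, 0.695]
wrist_force: [0.7, 0.4, 0.8]
gripper_width: -0.0
```

Call:
drive_tool:
  targets:
    - [[28,0,-27],0,1]
    - [[28,0,-27],0,1]
    - [[28,0,-27],0,1]
    - [[28,0,-27],0,1]
    - [[28,0,-27],0,1]
    - [[28,0,-27],0,1]
    - [[28,0,-27],0,1]
    - [[28,0,-27],0,1]
    - [[28,0,-27],0,1]
    - [[15,0,-12],0,1]

```text
time: 2.75
tcp_pos: [0.5338, -0.1178, 0.2308]
tcp_rot: [0.695, -0.13, 0.13, -0.695]
wrist_force: [-0.3, 1.0, 0.3]
gripper_width: -0.001
```

Call:
drive_tool:
  targets:
    - [[0,0,0],0,1]
    - [[0,0,0],0,1]

```text
time: 2.95
tcp_pos: [0.5331, -0.1149, 0.231]
tcp_rot: [-0.695, 0.129, -0.129, 0.695]
wrist_force: [-0.7, -0.1, 0.4]
gripper_width: 0.003
```

```bash
cat >> h.py <<'E'
from scipy.spatial.transform import Rotation as Rot
def wrist():
    s=ctrl.state();w=ctrl.read_camera('wrist')
    T=np.eye(4);T[:3,:3]=Rot.from_quat(s['tcp_rot']).as_matrix();T[:3,3]=s['tcp_pos']
    w['T']=T@np.array(w['mount']);return s,w,T
E
python3 - <<'E'
from h import *
s,w,T=wrist();save(w,'w1');print(s['time'],T.round(3),s['gripper_width'],s['wrist_force'].round(1))
for n,z in [('green',.033),('yellow',.033),('orange',.033),('red',.063)]:
    for a,c in seg(w['img'],n)[:3]: print(n,a,c,ray(w,c,z).round(3))
for n,z in [('selector_tab',.07),('selector_axis',.044),('dial',.03),('mark_green',.033)]:
    for d in ctrl.search_frame(w,n)[:2]: print(n,np.round(d['uv'],1),round(d['confidence'],2),ray(w,d['uv'],z).round(3))
E
```

```text
2.95 [[ 0.933 -0.001  0.359  0.533]
 [-0.359  0.001  0.933 -0.115]
 [-0.001 -1.     0.     0.231]
 [ 0.     0.     0.     1.   ]] 0.002515082335001544 [-0.7 -0.1  0.4]
green 395 [214.8 178.2] [ 0.506 -0.17   0.033]
yellow 365 [192.9 218.6] [ 0.538 -0.21   0.033]
yellow 13 [175.3 210. ] [ 0.522 -0.223  0.033]
orange 519 [ 98.5 369.1] [ 0.678 -0.409  0.033]
orange 379 [349.2 256.4] [ 0.64  -0.068  0.033]
orange 129 [  3.3 368.1] [ 0.634 -0.52   0.033]
red 171 [284.5 200.3] [ 0.545 -0.11   0.063]
red 110 [282.5 183.1] [ 0.528 -0.105  0.063]
selector_tab [ 37.3 153.1] 0.7 [ 0.423 -0.299  0.07 ]
selector_tab [275.2 234.9] 0.68 [ 0.572 -0.13   0.07 ]
selector_axis [274.5 233.1] 0.7 [ 0.58  -0.133  0.044]
dial [271.5 220.9] 0.59 [ 0.571 -0.133  0.03 ]
mark_green [216.8 181.4] 0.9 [ 0.51  -0.17   0.033]
```

View pics/w1.png

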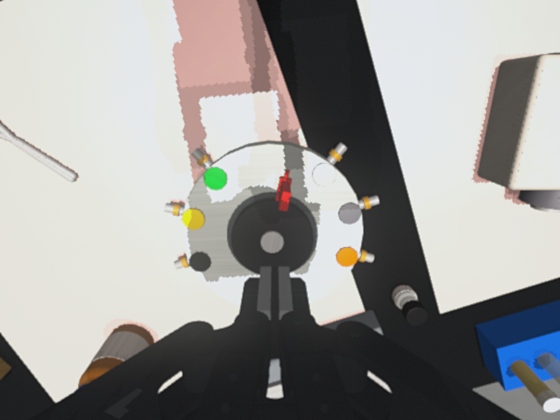

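The wrist view shows green at (215,178), the red tab top at about (285,197) with its foot at (284,178), and the hub at (272,240). The white disc is at (325,174), grey at (349,213), black at (200,262) and orange at (347,257). The shut fingertips are at (273,270).

Run:
```python
from h import *
from scipy.optimize import least_squares
s,w,T=wrist()
obs={.7:(214.8,178.2),1.3:(192.9,218.6),-1.9:(347,256.8),-.7:(325,174),-1.3:(349,213),1.9:(200,262)}
P={k:ray(w,v,.033)[:2] for k,v in obs.items()}
mod=lambda q,k:q[:2]+.087*np.array([np.cos(np.pi+q[2]+k),np.sin(np.pi+q[2]+k)])
r=least_squares(lambda q:np.concatenate([P[k]-mod(q,k) for k in P]),[.588,-.141,-.33],loss='soft_l1',f_scale=.002)
print(r.x,(r.fun*1000).round(1)); C=r.x[:2];g=r.x[2]+.7
print('green angle',g)
# tab: red mask bounds
for n,uv,z in [('top',(285,196),.084),('foot tip',(285,170),.042)]:
    p=ray(w,uv,z)[:2]-C; print(n,np.hypot(*p),np.arctan2(-p[1],-p[0]))
c=cv2.resize(w['img'][130:270,190:380],(800,590),interpolation=cv2.INTER_CUBIC);cv2.imwrite('pics/w2.png',c[:,:,::-1])
# project predicted tab tops for candidate angles
K=np.array(w['intrinsics']);Ti=np.linalg.inv(w['T'])
def pr(p): q=K@(Ti[:3]@np.append(p,1)); return (q[:2]/q[2]).round(1)
for a in (-.6,-.5,-.4,-.3): 
    u=-np.array([np.cos(a),np.sin(a)]); print(a,pr(np.append(C+.048*u,.084)),pr(np.append(C+.066*u,.084)),pr(np.append(C+.076*u,.042)))
```

```text
[ 0.58753556 -0.13791199 -0.32604877] [-0.  -0.1 -0.1  0.1  0.1 -0.1  0.2  0.7 -0.5 -1.   0.4  0.3]
green angle 0.37395123470849734
top 0.06144598693718967 -0.5600724826289459
foot tip 0.07589723954422058 -0.5367790110704178
-0.6 [284.  210.5] [289.  191.8] [289.8 170.9]
-0.5 [278.8 209.6] [281.6 190.4] [282.2 169.5]
-0.4 [273.5 209.1] [274.2 189.8] [274.6 168.8]
-0.3 [268.1 209.2] [266.7 189.9] [266.9 168.9]
```

View pics/w2.png

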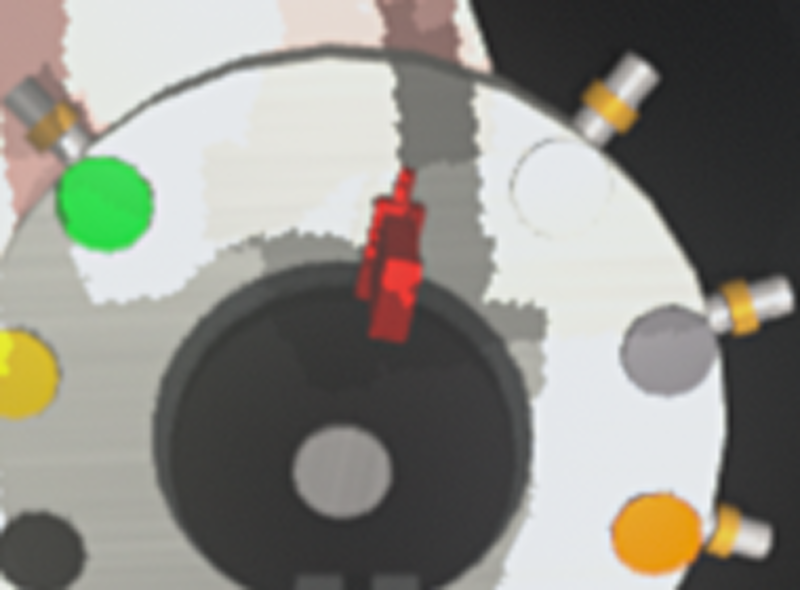

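Call:
drive_tool:
  targets:
    - [[4,0,19],0,1]
    - [[4.5,0,19],0,1]
    - [[0,0,0],0.09,1]
    - [[0,0,0],0.09,1]
    - [[0,40,0],0,1]
    - [[0,40,0],0,1]
    - [[0,35,0],0,1]
    - [[0,0,0],0,1]
    - [[0,0,0],0,1]

```text
time: 4.15
tcp_pos: [0.5547, -0.0821, 0.1168]
tcp_rot: [0.681, -0.191, 0.191, -0.681]
wrist_force: [0.1, -0.5, 0.5]
gripper_width: -0.001
```

```bash
cat >> h.py <<'E'
C=np.array([.5875,-.138])
def rel(s,T):
    psi=np.arctan2(T[1,0],T[0,0]); d=s['tcp_pos'][:2]-C
    r=np.hypot(*d);ang=np.arctan2(-d[1],-d[0])
    dx,dz=T[:2,0]@(-d),T[:2,2]@(-d)
    print('t',round(s['time'],2),'pos',s['tcp_pos'].round(4),'psi',psi.round(3),'axis in tool x,z mm',(dx*1e3).round(1),(dz*1e3).round(1),'r',r.round(4),'ang',ang.round(3),'F',s['wrist_force'].round(1))
E
python3 - <<'E'
from h import *
s,w,T=wrist();save(w,'w3');rel(s,T)
E
```

```text
t 4.15 pos [ 0.5547 -0.0821  0.1168] psi -0.546 axis in tool x,z mm 57.1 -30.7 r 0.0648 ang -1.04 F [ 0.1 -0.5  0.5]
```

View pics/w3.png

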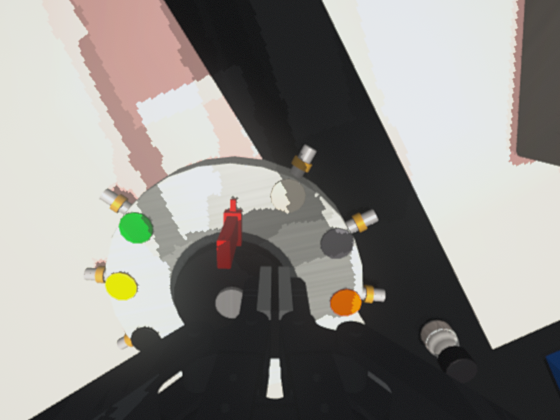

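The shut fingertips at (275,270) are to the right of the tab (top at 225,250), with free space between. Next I descend and close in slowly.

Call:
drive_tool:
  targets:
    - [[0,25,0],0,1]
    - [[0,25,0],0,1]
    - [[0,10,0],0,1]
    - [[0,0,0],0,1]
    - [[0,0,-3],0,1]
    - [[0,0,-3],0,1]
    - [[0,0,-3],0,1]
    - [[0,0,-2],0,1]
    - [[0,0,0],0,1]

```text
time: 5.1
tcp_pos: [0.5493, -0.0922, 0.0568]
tcp_rot: [-0.681, 0.191, -0.191, 0.681]
wrist_force: [0.1, 0.2, 0.4]
gripper_width: 0.003
```

Run:
```python
from h import *
s,w,T=wrist();save(w,'w4');rel(s,T)
cv2.imwrite('pics/w4c.png',cv2.resize(w['img'][150:350,130:400],(810//1-10,592))[:,:,::-1])
```

```text
t 5.1 pos [ 0.5493 -0.0922  0.0568] psi -0.547 axis in tool x,z mm 56.5 -19.2 r 0.0597 ang -0.875 F [0.1 0.2 0.4]
```

View pics/w4c.png

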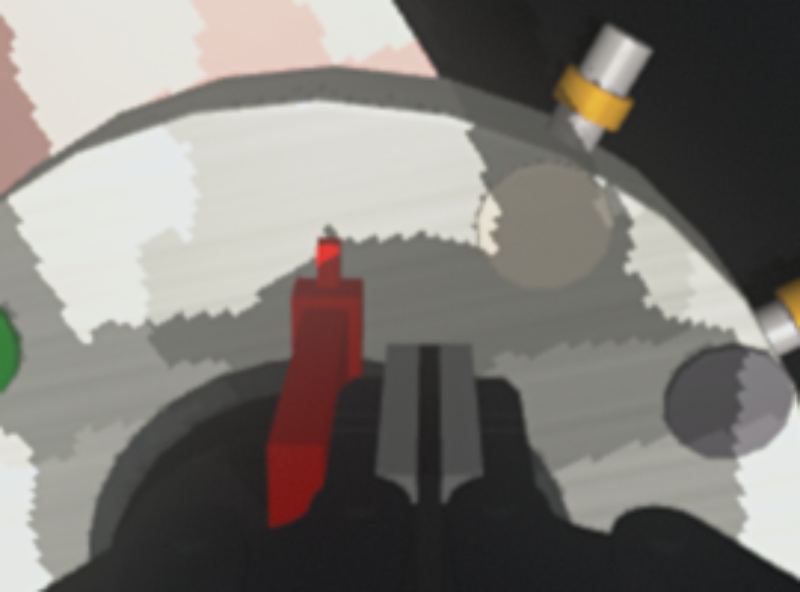

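The tab (crop 320,400) is just left of the black fingers (left edge at 340), close to touching. I now swing along the arc, turning with the tab.

Call:
drive_tool:
  targets:
    - [[-0.4,0,-1.4],-0.025,1]
    - [[-0.9,0,-2.9],-0.05,1]
    - [[-0.9,0,-2.9],-0.05,1]
    - [[-0.9,0,-2.9],-0.05,1]
    - [[-0.9,0,-2.9],-0.05,1]
    - [[-0.9,0,-2.9],-0.05,1]
    - [[-0.9,0,-2.9],-0.05,1]
    - [[-0.9,0,-2.9],-0.05,1]
    - [[-0.4,0,-1.4],-0.025,1]
    - [[0,0,0],0,1]

```text
time: 6.15
tcp_pos: [0.5341, -0.1106, 0.0563]
tcp_rot: [-0.705, 0.052, -0.052, 0.705]
wrist_force: [-0.8, 0.4, 1.8]
gripper_width: -0.003
```

Run:
```python
from h import *
s,w,T=wrist();save(w,'w5');rel(s,T)
cv2.imwrite('pics/w5c.png',cv2.resize(w['img'][150:350,130:400],(800,592))[:,:,::-1])
```

```text
t 6.15 pos [ 0.5341 -0.1106  0.0563] psi -0.146 axis in tool x,z mm 56.8 -19.3 r 0.06 ang -0.474 F [-0.8  0.4  1.8]
```

View pics/w5c.png

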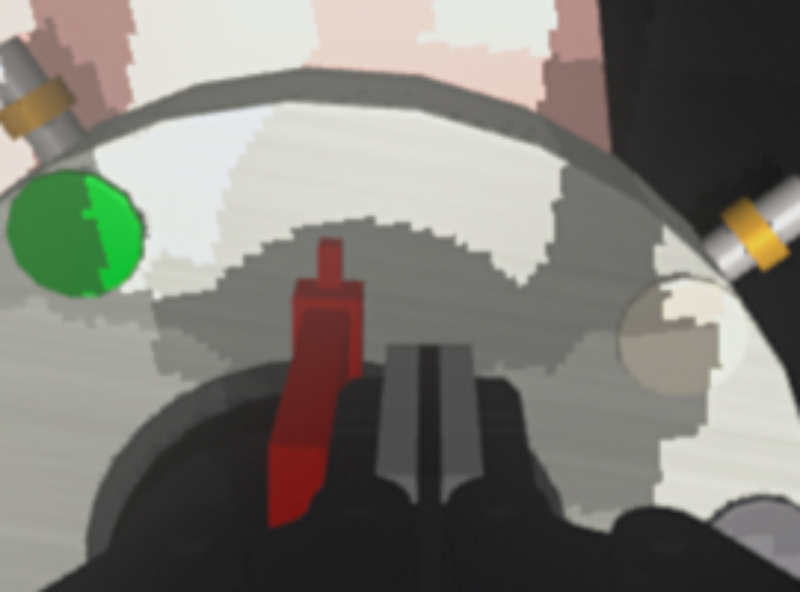

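The tab moved with the fingers and sits in the same place in the view, with green now at crop (75,232). The remaining turn is 0.52 rad.

Call:
drive_tool:
  targets:
    - [[-0.4,0,-1.4],-0.025,1]
    - [[-0.9,0,-2.9],-0.05,1]
    - [[-0.9,0,-2.9],-0.05,1]
    - [[-0.9,0,-2.9],-0.05,1]
    - [[-0.9,0,-2.9],-0.05,1]
    - [[-0.9,0,-2.9],-0.05,1]
    - [[-0.9,0,-2.9],-0.05,1]
    - [[-0.9,0,-2.9],-0.05,1]
    - [[-0.9,0,-2.9],-0.05,1]
    - [[-0.9,0,-2.9],-0.05,1]

```text
time: 7.2
tcp_pos: [0.5273, -0.1385, 0.0561]
tcp_rot: [-0.697, -0.116, 0.117, 0.698]
wrist_force: [-0.8, 0.7, 1.9]
gripper_width: 0.001
```

Call:
drive_tool:
  targets:
    - [[-0.4,0,-1.4],-0.025,1]
    - [[-0.4,0,-1.1],-0.02,1]
    - [[0,0,0],0,1]
    - [[0,0,0],0,1]
    - [[0,0,0],0,1]
    - [[0,0,0],0,1]

```text
time: 7.8
tcp_pos: [0.5278, -0.1411, 0.0563]
tcp_rot: [0.695, 0.131, -0.131, -0.695]
wrist_force: [0.2, -0.4, 0.1]
gripper_width: 0.001
```

Run:
```python
from h import *
s,w,T=wrist();save(w,'w6');rel(s,T)
for a,c in seg(w['img'],'green')[:1]: print('green',a,c,ray(w,c,.033).round(4))
cv2.imwrite('pics/w6c.png',cv2.resize(w['img'][150:350,130:400],(800,592))[:,:,::-1])
```

```text
t 7.8 pos [ 0.5278 -0.1411  0.0563] psi 0.373 axis in tool x,z mm 56.7 -18.8 r 0.0597 ang 0.052 F [ 0.2 -0.4  0.1]
green 1566 [235.9 206.8] [ 0.5054 -0.171   0.033 ]
```

View pics/w6c.png

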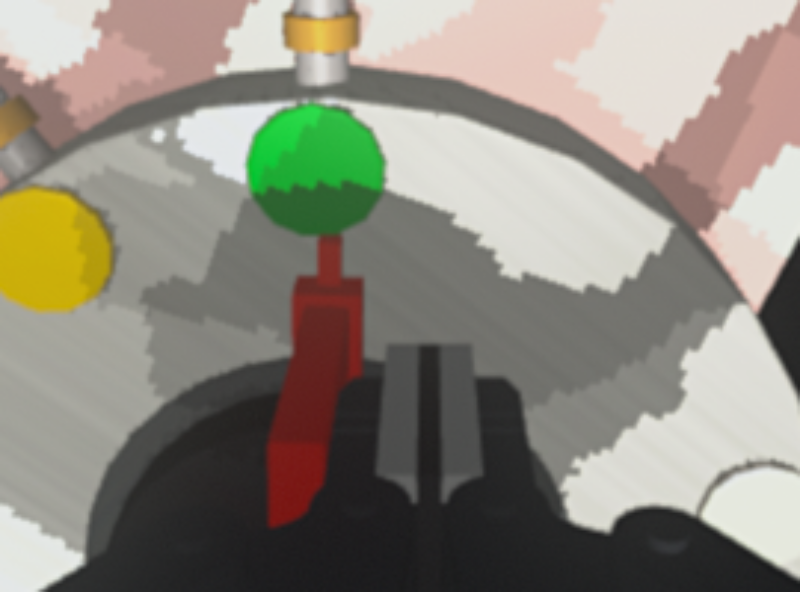

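The tip of the pointer (330,238) is about 3 mm right of the green disc's centre (316,170). I give it one small extra nudge, then back off.

Call:
drive_tool:
  targets:
    - [[-0.3,0,-1.0],-0.017,1]
    - [[-0.3,0,-1.0],-0.017,1]
    - [[0,0,0],0,1]
    - [[0,0,0],0,1]
    - [[0,0,4],0,1]
    - [[0,0,10],0,1]
    - [[0,0,10],0,1]
    - [[0,-35,0],0,1]
    - [[0,-45,0],0,1]
    - [[0,-45,0],0,1]

```text
time: 8.85
tcp_pos: [0.5176, -0.1201, 0.1822]
tcp_rot: [-0.692, -0.143, 0.144, 0.693]
wrist_force: [1.4, -0.4, 0.5]
gripper_width: -0.001
```

Call:
drive_tool:
  targets:
    - [[0,-40,0],0,1]
    - [[0,0,0],0,1]
    - [[0,0,0],0,1]

```text
time: 9.15
tcp_pos: [0.5187, -0.1206, 0.2227]
tcp_rot: [0.693, 0.144, -0.142, -0.692]
wrist_force: [0.1, 0.1, -0.9]
gripper_width: -0.002
```

Run:
```python
from h import *
s,w,T=wrist();save(w,'w7');rel(s,T)
print(T.round(3))
for n,z in (('green',.033),('red',.06)):
  for a,c in seg(w['img'],n)[:3]: print(n,a,c,ray(w,c,z).round(4))
c=seg(w['img'],'green')[0][1].astype(int)
y,x=max(c[1]-50,0),max(c[0]-90,0)
print(x,y);cv2.imwrite('pics/w7c.png',cv2.resize(w['img'][y:y+150,x:x+200],(800,600),interpolation=cv2.INTER_CUBIC)[:,:,::-1])
g=ray(w,seg(w['img'],'green')[0][1],.033)
t=ctrl.read_camera('top')
for a,c in seg(t['img'],'blue')[:8]: print('blue',a,c,ray(t,c,.082).round(4))
```

```text
t 9.15 pos [ 0.5187 -0.1206  0.2227] psi 0.408 axis in tool x,z mm 56.2 -43.2 r 0.0709 ang -0.247 F [ 0.1  0.1 -0.9]
[[ 0.918  0.003 -0.397  0.519]
 [ 0.397 -0.001  0.918 -0.121]
 [ 0.002 -1.    -0.002  0.223]
 [ 0.     0.     0.     1.   ]]
green 448 [232.8 153.5] [ 0.506  -0.1708  0.033 ]
red 177 [226.1 197.5] [ 0.5414 -0.1604  0.06  ]
red 120 [233.9 181.3] [ 0.524  -0.1593  0.06  ]
142 103
blue 1942 [496.6 276.6] [ 0.2318 -0.6445  0.082 ]
blue 1122 [238.   97.4] [0.8229 0.1535 0.082 ]
blue 564 [500.  153.2] [ 0.6226 -0.685   0.082 ]
blue 211 [404.5 136.5] [ 0.683  -0.3812  0.082 ]
blue 91 [187.9 303.9] [0.167  0.3115 0.082 ]
blue 78 [231.5 170.2] [0.5825 0.1757 0.082 ]
```

View pics/w7c.png

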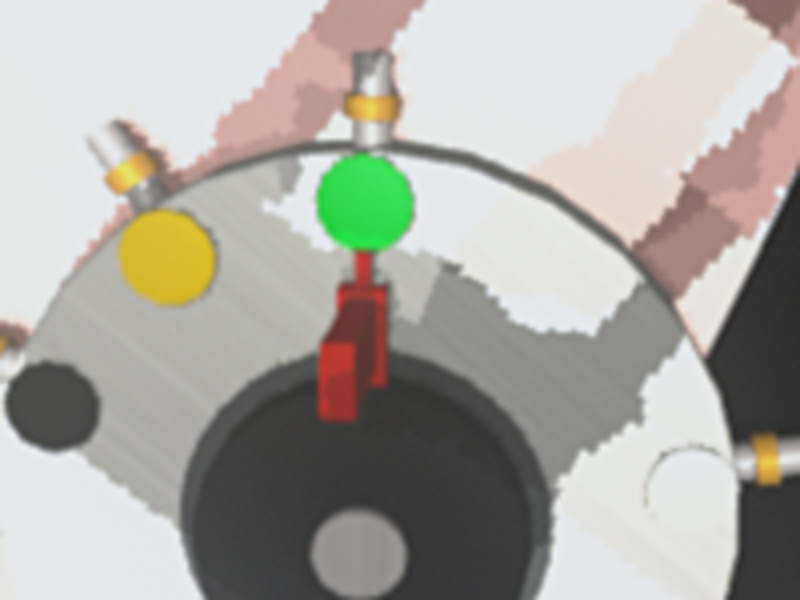

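The pointer tip (365,265) is now centred on the green disc (366,200), radially out from the axis (358,555). Next I go over the white pump.

Call:
drive_tool:
  targets:
    - [[15,0,20],0,1]
    - [[25,0,35],0,1]
    - [[25,0,35],0,1]
    - [[25,0,35],0,1]
    - [[25,0,35],0,1]
    - [[25,0,35],0,1]
    - [[20,0,29],0,1]
    - [[16,20,22],0,1]
    - [[0,20,0],0,1]
    - [[0,0,0],0,1]

```text
time: 10.25
tcp_pos: [0.5802, 0.175, 0.1749]
tcp_rot: [0.693, 0.14, -0.147, -0.692]
wrist_force: [-0.5, -0.4, -1.0]
gripper_width: -0.001
```

Run:
```python
from h import *
s,w,T=wrist();save(w,'w8');print(s['time'],s['tcp_pos'])
for a,c in seg(w['img'],'blue')[:3]:
    p=ray(w,c,.082);print(a,c,p.round(4),'tool mm',(T[:3,:3].T@(p-T[:3,3])*1000).round(1))
for d in ctrl.search_frame(w,'sample_top')[:2]: print(d['uv'],d['confidence'])
```

```text
10.25 [0.580219   0.17500717 0.17490825]
1719 [ 98.  362.4] [0.7598 0.0881 0.082 ] tool mm [ 131.1   91.3 -151.3]
1217 [274.6 220.8] [0.5809 0.1757 0.082 ] tool mm [ 1.8 92.9  0.2]
78 [171.  380.4] [0.7536 0.1516 0.082 ] tool mm [150.7  91.2 -90.5]
[274.3, 218.4] 0.81
```

View pics/w8.png

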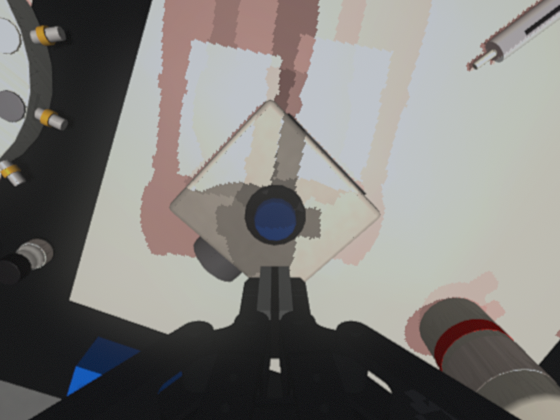

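The wrist view shows the blue button at (275,217) on the white pump, about 2 mm from being straight under the TCP. Now I press it.

Call:
drive_tool:
  targets:
    - [[2,30,0],0,1]
    - [[0,35,0],0,1]
    - [[0,20,0],0,1]
    - [[0,4,0],0,1]
    - [[0,4,0],0,1]
    - [[0,3,0],0,1]
    - [[0,3,0],0,1]
    - [[0,0,0],0,1]
    - [[0,0,0],0,1]

```text
time: 11.25
tcp_pos: [0.5847, 0.1753, 0.083]
tcp_rot: [-0.692, -0.143, 0.143, 0.693]
wrist_force: [-0.0, -0.1, -0.5]
gripper_width: 0.0
```

Call:
drive_tool:
  targets:
    - [[-2,2,0],0,1]
    - [[0,2,0],0,1]
    - [[0,2,0],0,1]
    - [[0,1,0],0,1]
    - [[0,0,0],0,1]
    - [[0,0,0],0,1]

```text
time: 11.85
tcp_pos: [0.583, 0.1746, 0.0761]
tcp_rot: [-0.692, -0.143, 0.142, 0.693]
wrist_force: [0.7, 0.1, 5.7]
gripper_width: -0.002
```

Call:
drive_tool:
  targets:
    - [[0,1,0],0,1]
    - [[0,1,0],0,1]
    - [[0,0,0],0,1]
    - [[0,0,0],0,1]

```text
time: 12.25
tcp_pos: [0.5831, 0.1746, 0.0759]
tcp_rot: [-0.692, -0.144, 0.142, 0.693]
wrist_force: [-4.4, -1.3, 12.5]
gripper_width: 0.001
```

The button is at its hard stop: z stays at 0.0759 m while the force rises to 12.5 N. I release it and check.

Call:
drive_tool:
  targets:
    - [[0,-5,0],0,1]
    - [[0,-20,0],0,1]
    - [[0,-40,0],0,1]
    - [[0,-40,0],0,1]
    - [[0,-40,0],0,1]
    - [[0,0,0],0,1]
    - [[0,0,0],0,1]
    - [[0,0,0],0,1]
    - [[0,0,0],0,1]

```text
time: 13.15
tcp_pos: [0.5819, 0.1743, 0.2157]
tcp_rot: [0.693, 0.142, -0.144, -0.692]
wrist_force: [0.9, 0.4, 1.2]
gripper_width: -0.0
```

Run:
```python
from h import *
s=ctrl.state();print(s['time'],s['tcp_pos'].round(3),s['wrist_force'].round(1))
t=ctrl.read_camera('top');sc=ctrl.read_camera('scene')
a=cv2.imread('pics/sc0.png');b=sc['img'][:,:,::-1]
cv2.imwrite('pics/fin.png',np.hstack([cv2.resize(t['img'][110:270,140:440][:,:,::-1],(400,213)),cv2.resize(b[100:420,80:560],(400,267))[:213]]))
cv2.imwrite('pics/fin.png',np.vstack([cv2.resize(t['img'][110:260,140:440][:,:,::-1],(600,300)),cv2.resize(b[120:410,80:560],(600,300))[:300]]))
d=np.abs(a.astype(int)-b).max(2)
for n,y,x in (('reagent',178,150),('vial_a',268,189),('vial_b',217,320),('clamp',157,240),('syringe',291,400),('spray',375,332)):
    print(n,(d[y-18:y+18,x-25:x+25]>60).mean().round(3))
```

```text
13.15 [0.582 0.174 0.216] [0.9 0.4 1.2]
reagent 0.0
vial_a 0.0
vial_b 0.354
clamp 0.112
syringe 0.0
spray 0.0
```

View pics/fin.png

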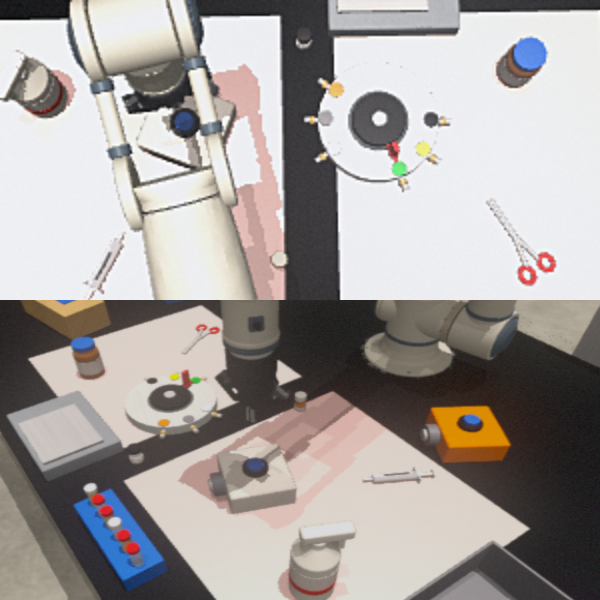

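The final view shows the tab pointing at green (top half, 393,150 to 400,170), the button up and the arm clear. All bystanders are in place; the pixel differences at vial_b and the clamp are the arm and its shadow.

```bash
python3 -c "
from rig import ctrl
print(ctrl.finish_job())"
```

```text
the job is handed in; nothing more can be done
None
```

The selector's tab now points at the green disc, the white pump's blue button has been pressed right down and is up again, and the job is handed in. No verdict is reported.

- **Selector:** I pushed the tab round about 0.95 rad with the side of the shut fingers, without gripping it. The wrist force readings between moves stayed around 2 N. A first look showed the pointer about 3 mm off, so I gave it one small extra nudge. The close wrist view after that had the pointer centred on green.
- **Button:** the first descent stopped about 1 mm above the button, so I pressed in a second step. It reached its hard stop at 0.076 m height with 12.5 N. The arm is now about 14 cm above it, at 0.216 m.
- **Bystanders:** in the last pictures all six stand where they began. The before-and-after comparison flagged pixel changes at vial_b and the clamp. In the pictures both are in place, and I put the changes down to the arm and its shadow.

The run used about 13 s of the 51 s allowed.

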